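Seat the keyed spindle in the bench mixer

TASK

Set the mixer's drive to loading mode on the four-key pad: press the blue key, then the yellow, then the green, one at a time, letting each spring back up, and leave the red start key alone. Then take the keyed spindle by its grip bar out of its grey parking collar, push it into the steel hub on the drive, turning it until the key slips into the keyway, and keep pushing against the ejector spring until its flange is fully home on the hub. Finish while still holding it pressed down with the gripper (the spring lifts it if you let go), without disturbing the tube rack, the bottle or the single tube.

Things in the scene. Friction and masses are not known exactly. Their poses are not given: they have to be found in the camera images.
- spindle: loose upright keyed spindle, about 0.28 kg, 80 mm tall. Origin: centre of the underside of its flange (aluminium disc, 44 mm diameter, z 0 to 8 mm); z up along the axis, x toward the key. Steel shaft below the flange, 18 mm diameter, down to z -36 mm, its last 5 mm tapering to 11 mm. At the start the flange rests on the collar and x is within 0.8 rad of world +x.
- spindle_grip (a point): middle of the spindle's grip bar, on its axis, 26 mm above the flange's underside. Black block 46 mm long (spindle x), 16 mm wide (y), 36 mm tall (18 mm up and down from here, standing on the flange); its +x end, the key side, is red. Grip it across its 16 mm width.
- spindle_key (a point): middle of the lower end of the brass key on the spindle's shaft, 22 mm below the flange's underside, 12 mm from the axis toward spindle +x. The key is 6 mm wide, stands out to 14 mm from the axis, and runs up to 2 mm below the flange. The 14 mm of shaft below it is a plain round nose.
- collar: fixed grey parking collar (upright tube), 72 mm outer diameter, 34 mm bore, 48 mm tall; origin at the centre of its underside on the bench. The spindle hangs in it with the flange on its rim.
- drive: fixed mixer drive unit, white box 170 x 170 mm, 75 mm tall, origin at the centre of its underside; the hub stands on the middle of its top.
- hub_mouth (a point): centre of the hub's top rim, 125 mm above the bench, z up, x along the keyway (marked by a red stripe; within 0.9 rad of world +x). Fixed steel collar, 60 mm outer diameter, 50 mm tall. Round bore 20 mm in diameter; keyway 8 mm wide, reaching 16 mm from the axis, full depth. Spindle fully home: its origin at this point (flange on rim), both x axes the same way.
- hub: the same fixed steel hub, origin at the centre of its underside on the drive, 50 mm below its rim; same axes. With the key off the keyway the spindle's key rides on the rim and its origin stays 22 mm above the rim; within about 0.07 rad of the keyway the key drops in.
- ejector (a joint): spring ejector (brass pin of 16 mm diameter) in the bottom of the hub's bore: 0 when up, grows as pushed down, in m, travel 0.011. The spindle's nose meets it when the spindle's origin is 8 mm above the hub mouth; it pushes up with 6 N there and 10 N with the spindle fully home (value 0.008), which is more than the spindle's weight.
- keypad: fixed grey keypad, 122 x 122 mm, 25 mm tall, origin at the centre of its underside; carries four round keys in a 2 x 2 grid 52 mm apart, whose colours change places from run to run.
- key_blue_top (a point): centre of the top of the round blue key, 28 mm diameter, about 47 mm above the bench when up, in a black surround of 44 mm diameter and 37 mm high. Pressed straight down.
- key_yellow_top (a point): centre of the top of the round yellow key, 28 mm diameter, about 47 mm above the bench when up, in a black surround of 44 mm diameter and 37 mm high. Pressed straight down.
- key_green_top (a point): centre of the top of the round green key, 28 mm diameter, about 47 mm above the bench when up, in a black surround of 44 mm diameter and 37 mm high. Pressed straight down.
- key_red_top (a point): centre of the top of the round red key, 28 mm diameter, about 47 mm above the bench when up, in a black surround of 44 mm diameter and 37 mm high (start: must not be pressed). Pressed straight down.
- key_blue (a joint): travel of the blue key: 0 up, 0.006 m fully down, spring-loaded: starts to move at 1.5 N, fully down at 5 N; counts as pressed beyond 0.0035 m
- key_yellow (a joint): travel of the yellow key: 0 up, 0.006 m fully down, spring-loaded: starts to move at 1.5 N, fully down at 5 N; counts as pressed beyond 0.0035 m
- key_green (a joint): travel of the green key: 0 up, 0.006 m fully down, spring-loaded: starts to move at 1.5 N, fully down at 5 N; counts as pressed beyond 0.0035 m
- key_red (a joint): travel of the red key: 0 up, 0.006 m fully down, spring-loaded: starts to move at 1.5 N, fully down at 5 N; counts as pressed beyond 0.0035 m
- tube_rack: bystander: loose white rack with six capped tubes with blue caps, 80 x 120 mm, 106 mm tall, origin under its centre
- reagent: bystander: loose amber bottle with black cap, 60 mm diameter, 120 mm tall, origin under its centre
- tube: bystander: loose single capped tube standing on its foot, blue cap, 34 mm diameter, 95 mm tall, origin under its centre
Not all that is in view belongs to the job. What is shaped like the spindle but purple is not meant.

How it is judged:
By the outcome, as a careful person would: the job done as asked, in the order asked, and still so for the second after the job is handed in, while the arm keeps its last pose, push and grip.
It also fails if it takes over 64 s, if anything falls off the work surface, if the arm or the gripper's body presses on something with over 40 N, if the wrist force passes 120 N, or if a joint passes its speed limit or range.

ROBOT

A 6-joint arm with a two-finger parallel gripper is mounted at the origin on the work surface. World frame = base frame: x ahead of the robot, y to its left, z up, the work surface at z = 0. Lengths are in m, angles in degrees, forces in N, time in s.
With the tool pointing down it reaches from about 0.3 to 1 m from the base axis. Payload 5.1 kg.
Tool frame: the origin (TCP) lies at the very end of the fingers, on their centre line; the grasp point (between the pads) lies 19 mm behind it (ctrl.pinch_z is the distance from the TCP to the grasp point, in m); x points along the fingers, y is the direction in which the jaws open and shut, and the axes are right-handed (so a half turn about x gives the same grasp; the last joint's range is limited). The gripper opens to 95 mm and grips with 3 to 60 N. Pads are 20 mm wide; open, the fingers measure 119 mm over their backs; the gripper's body (75 mm by 180 mm) begins 59 mm behind the grasp point.
Start: joints at [61.96, 7.093, 94.555, -0, 78.352, -4.733], TCP at [0.257, 0.597, 0.215] pointing down, gripper open.
Joint ranges: [-149.61, 149.61], [-58.7, 133.49], [1.44, 155.28], [-77.14, 257.14], [18.33, 153.61], [-166.67, 166.67]. Speed limits (degrees/s): [147.25, 147.25, 180, 180, 180, 180].

INTERFACE

Orientations are given as [roll, pitch, yaw] about the fixed x, y, z axes, in that order (R = Rz(yaw) Ry(pitch) Rx(roll)).
In Python, from plant import ctrl gives the robot as it stands. The module is installed in compiled form; this text tells all that it offers.
- The arm moves only by the tool drive_tool, never from a script. Its argument "increments" is a list of rows, each a list of 5 numbers: the opening in per cent of the stroke, from 0 (shut) to 100 (fully open), then the shift along the tool's x, y, z in m, then the turn about the tool's x in degrees. In form: [[gripper, dx, dy, dz, roll], ...]. A call has 1 to 20 rows; each row is the pose to reach, as a shift and turn from the pose measured when the call began, along the tool's axes at that moment; what a row does not reach only later rows make up. A row lasts 1/10 s, in which the tool goes at most 50 mm and 8.59 degrees, less where a joint would pass 70% of its speed; a pose out of reach is approached as far as the arm can. A call with a gripper value outside its range is refused whole. The fingers move at their own pace and stop on an object; "newtons" is the grip in N (left out, the last holds). Time passes only in rows, so rows that repeat a pose let the fingers close. It gives the time, the measured TCP pose, the force and the opening at its end, in the units of the state.
- ctrl.get_obs(): the state, without advancing time (a new reading comes with each control period).
- ctrl.grab_frame(name): name is "scene" or "top"; returns the picture (400x640x3 uint8, blue, green, red); there is no depth.
- ctrl.get_calibration(name): a dict with "camera_matrix" (3x3 intrinsics, pixels), "T" (4x4, takes a point from camera to world coordinates). Camera axes: x right, y up, looking along -z (the intrinsics and any distortion apply to the point x, -y, -z); pixel columns grow to the right and rows downward; lengths in m; the calibration is good to about 2 mm. A picture is of the moment at which its call begins. get_calibration takes no time and is no camera call.
- ctrl.hand_in(): hands the job in, once; it reports no verdict.
Trained networks look in the newest picture that a camera, given by its name, has taken for a name from the list of things; names that differ only in an ending like _2 or _b are one class to them, and where a whole thing is asked for, a point or a joint stands for the part that bears it (a point fixed in the world has none). Each returns a list of dicts, best first, with "p" (0 to 1); they miss things now and then, are a little off and sometimes report something else, mostly with a low value. They report only what shows in the picture. A call takes as long as a camera call. They do not tell look-alikes from the thing itself.
- ctrl.look_for(target, camera): "position" ([x, y, z] in m, in world coordinates, good to about 4 mm: the middle of the surface that is visible of it).
The state is a dict: "time_s": time; "joints": joint angles; "joint_velocities": joint speeds; "joint_torque": joint torques, N m; "tcp_pos": TCP position; "tcp_rot": TCP orientation; "contact_force": force on the tool from outside, world axes, zero at the start; "moment": the same for the moment, N m; "finger_gap": finger opening in m.
Only numpy, scipy, OpenCV 4.12 (cv2) and the standard library are available. Lean on these libraries where they do the work, as an engineer would, in place of code of your own. Each camera call takes 0.05 s, during which the arm holds its last target.

## Working session

There is one attempt and no reset: what is moved stays moved. The work goes in short steps, Python scripts to look and compute and a tool call to move; the robot and the scene stay as the last step left them, time stands still between calls to the robot, and variables do not carry over. Pictures are saved under pics/ and viewed, and the job is handed in when it is done.

Besides the shell and the picture viewer there is one more tool, called after "Emit:" as name(argument=value, ...), one argument or row to a line, values as JSON. drive_tool: Moves the arm, as the interface text tells. Its arguments: {"type":"object","properties":{"increments":{"type":"array"},"newtons":{"type":"number"}},"required":["increments"]}

```bash
mkdir -p pics
cat > h.py <<'E'
import numpy as np, cv2
from plant import ctrl
def snap(n,f,crop=None,scale=1):
    im=ctrl.grab_frame(n)
    if crop: x0,y0,x1,y1=crop; im=im[y0:y1,x0:x1]
    if scale!=1: im=cv2.resize(im,None,fx=scale,fy=scale,interpolation=cv2.INTER_CUBIC)
    cv2.imwrite('pics/'+f,im)
def px2w(n,u,v,z):
    c=ctrl.get_calibration(n);K=np.array(c['camera_matrix']);T=np.array(c['T'])
    d=np.linalg.solve(K,[u,v,1.]);d=np.array([d[0],-d[1],-d[2]])
    r=T[:3,:3]@d;o=T[:3,3]
    return o+r*(z-o[2])/r[2]
def w2px(n,p):
    c=ctrl.get_calibration(n);K=np.array(c['camera_matrix']);T=np.array(c['T'])
    q=T[:3,:3].T@(np.array(p)-T[:3,3]);q=K@[q[0],-q[1],-q[2]]
    return q[:2]/q[2]
E
python3 - <<'E'
from h import *
snap('scene','s0.png');snap('top','t0.png')
for n in('scene','top'):
    c=ctrl.get_calibration(n);print(n,c)
for k in ['spindle','spindle_grip','collar','hub','key_blue_top','key_yellow_top','key_green_top','key_red_top','tube','reagent','tube_rack']:
    for n in('top','scene'):
        print(k,n,[(np.round(d['position'],3),round(d['p'],2)) for d in ctrl.look_for(k,n)][:3])
print(ctrl.get_obs())
E
```

```text
scene {'camera_matrix': array([[474.19851677,   0.        , 313.07595611],
       [  0.        , 474.19851677, 208.04178189],
       [  0.        ,   0.        ,   1.        ]]), 'T': array([[ 0.278821  , -0.72814111,  0.62615443,  1.22614699],
       [ 0.96029384,  0.20479098, -0.18946341, -0.19861529],
       [ 0.00972532,  0.65411863,  0.75632945,  0.9343859 ],
       [ 0.        ,  0.        ,  0.        ,  1.        ]])}
top {'camera_matrix': array([[420.61714592,   0.        , 317.73237563],
       [  0.        , 420.61714592, 203.34785635],
       [  0.        ,   0.        ,   1.        ]]), 'T': array([[ 1.31451556e-02,  9.97479644e-01, -6.97249280e-02,
         4.43300959e-01],
       [-9.99913459e-01,  1.31500545e-02, -3.88762110e-04,
         1.12067241e-02],
       [ 5.29104310e-04,  6.97240043e-02,  9.97566180e-01,
         1.05127442e+00],
       [ 0.00000000e+00,  0.00000000e+00,  0.00000000e+00,
         1.00000000e+00]])}
spindle top [(array([0.435, 0.323, 0.084]), 0.84), (array([0.333, 0.292, 0.062]), 0.84)]
spindle scene [(array([0.442, 0.324, 0.073]), 0.83), (arr
[... 1241 characters left out ...]
706, -0.275,  0.079]), 0.63)]
{'time_s': 1.2, 'joints': array([ 6.19585911e+01,  7.09410603e+00,  9.45545600e+01,  1.67562118e-03,
        7.83518811e+01, -4.73115037e+00]), 'joint_velocities': array([-0.00905204, -0.05554243, -0.04711511,  0.01686935, -0.0799782 ,
        0.04260084]), 'joint_torque': array([ 1.87361664e-03, -4.17573667e+01, -3.60240591e+01,  7.75346300e-02,
        4.27971419e-02,  1.28268766e-05]), 'tcp_pos': array([0.2572124 , 0.59693767, 0.21465304]), 'tcp_rot': array([-166.29252653,   89.99827008,  170.3968766 ]), 'contact_force': array([-0.33717599,  0.50062444,  0.20095542]), 'moment': array([-0.01713799, -0.0347777 , -0.04645277]), 'finger_gap': 0.09546941990428118}
```

View pics/s0.png

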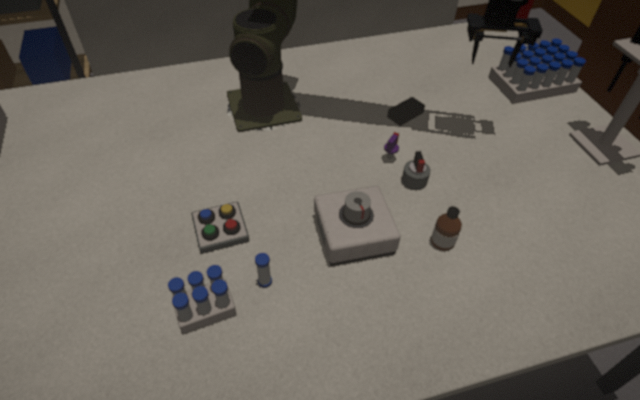

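View pics/t0.png

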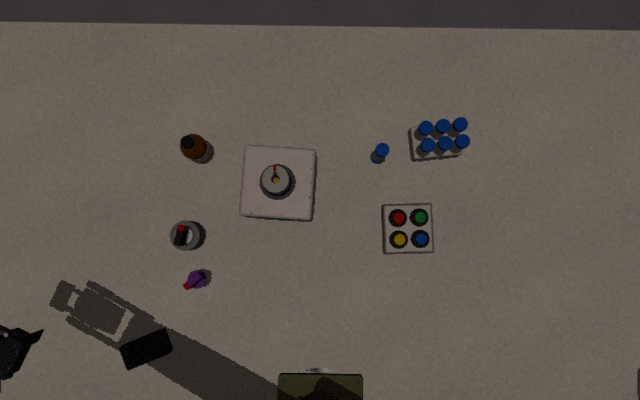

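Run:
```python
import cv2
a=cv2.imread('pics/t0.png')
cv2.imwrite('pics/t0a.png',cv2.resize(a[150:280,160:320],None,fx=5,fy=4.6,interpolation=2)[:, :800])
b=cv2.imread('pics/t0.png')[160:260,370:450]
cv2.imwrite('pics/t0b.png',cv2.resize(b,None,fx=6,fy=6,interpolation=2))
```

```text
(no output)
```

The top view shows the spindle (black bar with a red end) at about (182,235) and the purple decoy at (196,279). The hub is at (276,181) with its red stripe pointing up. The keys are red (398,218), green (419,217), yellow (399,240) and blue (420,239).

Run:
```python
import cv2
from h import *
a=cv2.imread('pics/t0.png')
def crop(x0,y0,x1,y1): return cv2.resize(a[y0:y1,x0:x1],(400,400),interpolation=cv2.INTER_CUBIC)
im=np.hstack([crop(160,210,210,260),crop(250,155,300,205)])
cv2.imwrite('pics/c0.png',np.clip(im*1.6,0,255).astype('uint8'))
hsv=cv2.cvtColor(a,cv2.COLOR_BGR2HSV)
def cen(x0,y0,x1,y1,h0,h1,s=120,v=60):
    r=hsv[y0:y1,x0:x1].astype(int);hh=(r[...,0]+10)%180
    m=((hh>=h0+10)&(hh<=h1+10)&(r[...,1]>s)&(r[...,2]>v)).astype('uint8')
    n,l,st,c=cv2.connectedComponentsWithStats(m); i=1+np.argmax(st[1:,4]);return c[i]+[x0,y0],st[i]
for n,b in dict(blue=(100,130),yellow=(20,35),green=(40,90),red=(-10,8)).items():
    c,st=cen(380,200,440,258,*b);print(n,c,st,px2w('top',*c,0.047).round(4))
```

```text
blue [421.08791209 238.65934066] [36 34 11 11 91] [ 0.4325 -0.2355  0.047 ]
yellow [399.19 239.19] [ 14  34  11  11 100] [ 0.4306 -0.1833  0.047 ]
green [420.08450704 216.77464789] [36 12 10 10 71] [ 0.4846 -0.2333  0.047 ]
red [398.38202247 217.39325843] [13 12 11 11 89] [ 0.4824 -0.1814  0.047 ]
```

View pics/c0.png

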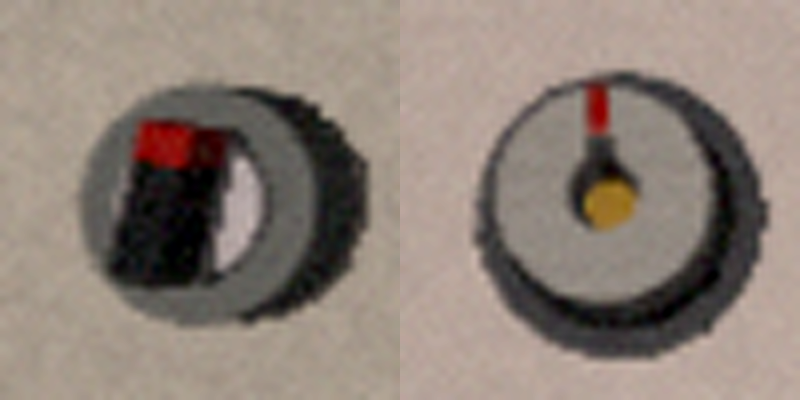

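```bash
cat > fit.py <<'E'
from h import *
from scipy.optimize import minimize
def barmask(im,box):
    x0,y0,x1,y1=box
    hsv=cv2.cvtColor(im,cv2.COLOR_BGR2HSV).astype(int)
    red=(hsv[...,1]>150)&((hsv[...,0]<10)|(hsv[...,0]>170))
    m=(red|(hsv[...,2]<45)); k=np.zeros_like(m);k[y0:y1,x0:x1]=m[y0:y1,x0:x1]
    return k.astype('uint8'),red
def corners(x,y,yaw,z0):
    c,s=np.cos(yaw),np.sin(yaw)
    return [(x+c*a-s*b,y+s*a+c*b,z0+h) for a in(-.023,.023) for b in(-.008,.008) for h in(.008,.044)]
def sil(n,P,S=8,shape=(400,640)):
    p=np.array([w2px(n,q) for q in P])
    h=cv2.convexHull(((p+.5)*16*1).astype(np.float32).reshape(-1,1,2))
    return h/16
def hullmask(n,P,box,S=6):
    x0,y0,x1,y1=box
    p=np.array([w2px(n,q) for q in P],np.float32)
    h=cv2.convexHull(p).reshape(-1,2)
    m=np.zeros(((y1-y0)*S,(x1-x0)*S),np.uint8)
    cv2.fillConvexPoly(m,np.int32(np.round((h-[x0,y0]+.5)*S*16)),1,shift=4)
    return cv2.resize(m.astype(np.float32),(x1-x0,y1-y0),interpolation=cv2.INTER_AREA)
E
python3 - <<'E'
from fit import *
for n,f,box in(('top','t0.png',(172,220,192,250)),('scene','s0.png',(408,146,430,176))):
    im=cv2.imread('pics/'+f);m,red=barmask(im,box);x0,y0,x1,y1=box
    num,l,st,c=cv2.connectedComponentsWithStats(m[y0:y1,x0:x1]);i=1+np.argmax(st[1:,4]);mm=(l==i).astype(np.float32)
    print(n,st[i]);print('\n'.join(''.join('#' if v else '.' for v in r) for r in mm))
    best=None
    for yw in np.radians(range(-45,46,15)):
        r=minimize(lambda p:abs(hullmask(n,corners(p[0]/100,p[1]/100,p[2],.048),box)-mm).sum(),[43.5,32.2,yw],method='Nelder-Mead',options=dict(initial_simplex=[[43.5,32.2,yw],[44.5,32.2,yw],[43.5,33.2,yw],[43.5,32.2,yw+.3]]))
        if best is None or r.fun<best.fun: best=r
    print(best.x[:2]/100,np.degrees(best.x[2]),best.fun,mm.sum())
E
```

```text
top [  1   5  19  21 265]
....................
....................
....................
....................
....................
......#####.........
.....#############..
.....##############.
.....##############.
.....############..#
.....############...
....#############...
....#############...
....############....
....############....
....############....
...#############....
...############.....
..#############.....
..#############.....
..#############.....
.##############.....
.##############.....
.##############.....
..##############....
...############.....
....................
....................
....................
....................Traceback (most recent call last):
  File "<stdin>", line 8, in <module>
    res = _minimize_neldermead(fun, x0, args, callback, bounds=bounds,
                               **options)
    fsim[j] = func(sim[j])
              ~~~~^^^^^^^^
    fx = function(np.copy(x), *(wrapper_args + args))
  File "<stdin>", line 8, in <lambda>
  File "fit.py", line 18, in hullmask
    p=np.array([w2px(n,q) for q in P],np.float32)
                ~~~~^^^^^
  File "h.py", line 14, in w2px
    c=ctrl.get_calibration(n);K=np.array(c['camera_matrix']);T=np.array(c['T'])
ValueError: time passes only in moves, steps and waits
```

Run:
```python
import cv2,numpy as np
a=cv2.imread('pics/s0.png')
def crop(x0,y0,x1,y1): return cv2.resize(a[y0:y1,x0:x1],(400,400),interpolation=cv2.INTER_CUBIC)
im=np.hstack([crop(392,140,442,190),crop(332,180,382,230)])
cv2.imwrite('pics/c1.png',np.clip(im*1.6,0,255).astype('uint8'))
```

```text
(no output)
```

View pics/c1.png

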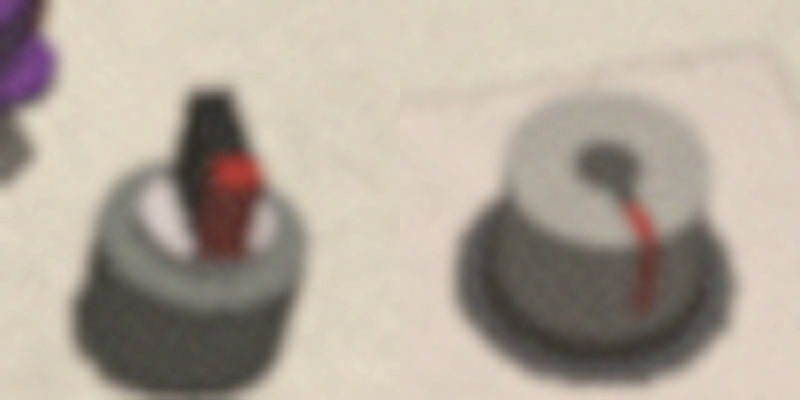

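```bash
sed -i 's/ctrl.get_calibration(n)/cal(n)/' h.py
cat >> h.py <<'E'
_c={}
def cal(n):
    if n not in _c: _c[n]=ctrl.get_calibration(n)
    return _c[n]
E
python3 - <<'E'
from fit import *
for n,f,box in(('top','t0.png',(170,220,194,250)),('scene','s0.png',(408,146,430,176))):
    im=cv2.imread('pics/'+f);m,red=barmask(im,box);x0,y0,x1,y1=box
    num,l,st,c=cv2.connectedComponentsWithStats(m[y0:y1,x0:x1]);i=1+np.argmax(st[1:,4]);mm=(l==i).astype(np.float32)
    if n=='scene': print('\n'.join(''.join('#' if v else '.' for v in r) for r in mm))
    best=None
    for yw in np.radians(range(-45,46,15)):
        r=minimize(lambda p:abs(hullmask(n,corners(p[0]/100,p[1]/100,p[2],.048),box)-mm).sum(),[43.5,32.2,yw],method='Nelder-Mead',options=dict(initial_simplex=[[43.5,32.2,yw],[44.5,32.2,yw],[43.5,33.2,yw],[43.5,32.2,yw+.3]]))
        if best is None or r.fun<best.fun: best=r
    print(n,best.x[:2]/100,np.degrees(best.x[2]),best.fun,mm.sum())
# hand corners, top
A=px2w('top',160+138/8-.5,210+122/8-.5,.092);B=px2w('top',160+192/8-.5,210+125/8-.5,.092);C=px2w('top',160+111/8-.5,210+275/8-.5,.092)
print(A,B,C,(B+C)/2,np.degrees(np.arctan2(*(A-C)[1::-1])))
# hub: rim circle in top & scene
def ell(n,c0,z,R,u):
    return
# hand: top circle extents
c=px2w('top',250+(604-400)/8-.5,155+188/8-.5,.125); s=px2w('top',250+(598-400)/8-.5,155+108/8-.5,.125)
print('hub top',c,s,np.degrees(np.arctan2(*(s-c)[1::-1])))
c=px2w('scene',332+(606-400)/8-.5,180+168/8-.5,.125); s=px2w('scene',332+(642-400)/8-.5,180+222/8-.5,.125);e=px2w('scene',332+(655-400)/8-.5,180+242/8-.5,.125)
print('hub scene',c,s,e,np.degrees(np.arctan2(*(s-c)[1::-1])),np.degrees(np.arctan2(*(e-c)[1::-1])))
E
```

```text
top [0.4340473  0.32669839] -9.630690623902344 26.80555534362793 265.0
......................
......................
......................
......................
......................
......................
......................
........####..........
........#####.........
........#####.........
........#####.........
.......#######........
.......######.........
.......###............
.......###............
......####............
.......###............
.......###............
.......###............
........#.............
........#.............
......................
......................
......................
......................
......................
......................
......................
......................
......................
scene [0.41668444 0.26833212] 82.71628752838173 53.0 53.0
[0.45725426 0.33202512 0.092     ] [0.45660366 0.31662441 0.092     ] [0.41379563 0.33810245 0.092     ] [0.43519965 0.32736343 0.092     ] -7.960713315496886
hub top [0.56311681 0.10702776 0.125     ] [0.58544384 0.10914503 0.125     ] 5.417157355379016
hub scene [0.56153276 0.10794006 0.125     ] [0.58361807 0.11084409 0.125     ] [0.59163597 0.11181124 0.125     ] 7.490938084867138 7.32783650046497
```

Run:
```python
from h import *
f=lambda u,v,z:px2w('scene',392+u/8-.5,140+v/8-.5,z)
b=f(211,90,.092);r=f(238,188,.092);print(b,r,(b+r)/2,np.linalg.norm(b-r),np.degrees(np.arctan2(*(r-b)[1::-1])))
b=f(215,252,.056);print(b)
for z in(.092,.056):
  for a in(-.023,.023): 
    y=np.radians(-9);print(((w2px('scene',[.4345+a*np.cos(y),.327+a*np.sin(y),z])-[392,140]+.5)*8).round(0))
o=ctrl.get_obs()
from scipy.spatial.transform import Rotation as R
print(R.from_euler('xyz',o['tcp_rot'],degrees=True).as_matrix().round(3))
```

```text
[0.41201374 0.33344562 0.092     ] [0.45712754 0.32238606 0.092     ] [0.43457064 0.32791584 0.092     ] 0.04644964104436077 -13.774296895392055
[0.45015169 0.32448852 0.056     ]
[203.  91.]
[241. 188.]
[184. 171.]
[221. 267.]
[[-0.     0.396  0.918]
 [ 0.     0.918 -0.396]
 [-1.    -0.    -0.   ]]
```

```bash
cat > mv.py <<'E'
from h import *
from scipy.spatial.transform import Rotation as R
import sys
def plan(x,y,z,head=None):
    o=ctrl.get_obs();M=R.from_euler('xyz',o['tcp_rot'],degrees=True).as_matrix()
    d=M.T@(np.array([x,y,z])-o['tcp_pos']);h=np.degrees(np.arctan2(M[1,1],M[0,1]))
    print('t',round(o['time_s'],2),'tcp',o['tcp_pos'].round(4),'rot',o['tcp_rot'].round(1),'head',h.round(2),'x',M[:,0].round(3),'F',o['contact_force'].round(1),'M',o['moment'].round(2),'gap',round(o['finger_gap'],4))
    print('shift',d.round(4),'roll',None if head is None else round(((h-head+180)%360)-180,2))
if __name__=='__main__': plan(*map(float,sys.argv[1:]))
E
python3 mv.py .434 -.235 .08
```

```text
t 1.2 tcp [0.2572 0.5969 0.2147] rot [-166.3   90.   170.4] head 66.69 x [-0.  0. -1.] F [-0.3  0.5  0.2] M [-0.02 -0.03 -0.05] gap 0.0955
shift [ 0.1346 -0.6941  0.4916] roll None
```

Emit:
drive_tool(
  increments=[
    [0,0,-0.694,0.492,0],
    [0,0,-0.694,0.492,0],
    [0,0,-0.694,0.492,0],
    [0,0,-0.694,0.492,0],
    [0,0,-0.694,0.492,0],
    [0,0,-0.694,0.492,0],
    [0,0,-0.694,0.492,0],
    [0,0,-0.694,0.492,0],
    [0,0,-0.694,0.492,0],
    [0,0,-0.694,0.492,0],
    [0,0,-0.694,0.492,0],
    [0,0,-0.694,0.492,0],
    [0,0,-0.694,0.492,0],
    [0,0,-0.694,0.492,0],
    [0,0,-0.694,0.492,0],
    [0,0,-0.694,0.492,0],
    [0,0,-0.694,0.492,0],
    [0,0,-0.694,0.492,0],
    [0,0,-0.694,0.492,0],
    [0,0,-0.694,0.492,0],
  ],
  newtons=20,
)

```text
time_s: 3.2
tcp_pos: [0.4343, -0.2344, 0.2146]
tcp_rot: [136.1, 90.0, 112.8]
contact_force: [-0.8, -0.8, 0.8]
finger_gap: 0.0006
```

```bash
python3 mv.py .434 -.235 .06; python3 -c "
from h import *
snap('scene','s1.png')"
```

```text
t 3.2 tcp [ 0.4343 -0.2344  0.2146] rot [136.1  90.  112.8] head 66.72 x [-0.  0. -1.] F [-0.8 -0.8  0.8] M [0.02 0.07 0.01] gap 0.0006
shift [ 0.1546 -0.0007  0.    ] roll None
```

View pics/s1.png

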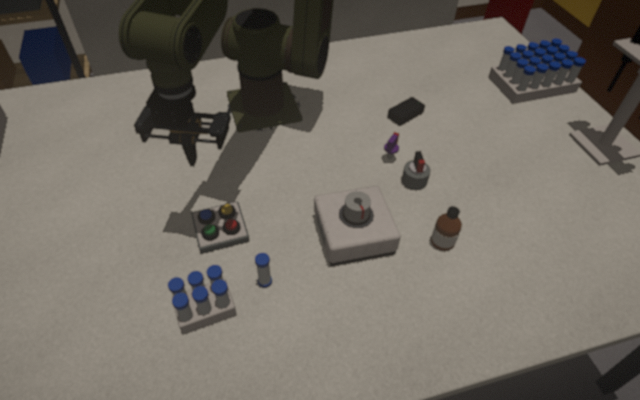

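Emit:
drive_tool(
  increments=[
    [0,0.05,0,0,0],
    [0,0.1,0,0,0],
    [0,0.135,0,0,0],
    [0,0.155,0,0,0],
    [0,0.162,0,0,0],
    [0,0.166,0,0,0],
    [0,0.169,0,0,0],
    [0,0.171,0,0,0],
    [0,0.172,0,0,0],
    [0,0.172,0,0,0],
    [0,0.172,0,0,0],
  ],
)

```text
time_s: 4.35
tcp_pos: [0.4353, -0.2344, 0.0437]
tcp_rot: [5.6, 89.9, -17.7]
contact_force: [1.8, 1.5, 3.3]
finger_gap: 0.0002
```

```bash
python3 mv.py .431 -.183 .07; python3 -c "
from h import *
snap('scene','s2.png',(180,130,290,260),5)"
```

```text
t 4.35 tcp [ 0.4353 -0.2344  0.0437] rot [  5.6  89.9 -17.7] head 66.75 x [ 0.002 -0.001 -1.   ] F [1.8 1.5 3.3] M [ 0.27 -0.27  0.02] gap 0.0002
shift [-0.0263  0.0456 -0.0242] roll None
```

View pics/s2.png

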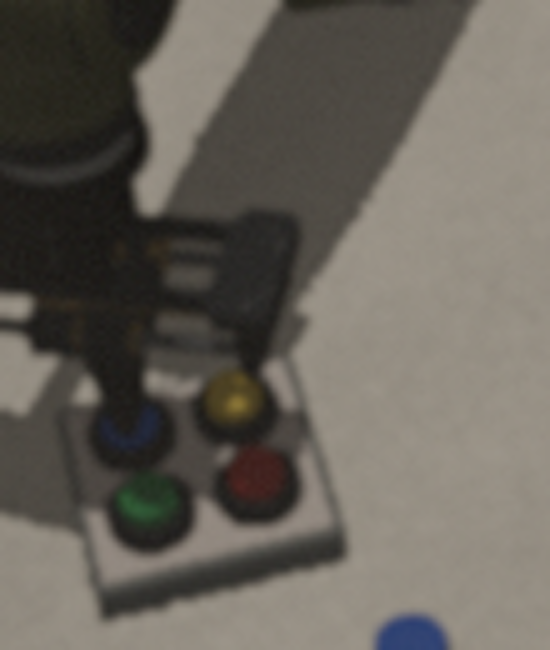

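Emit:
drive_tool(
  increments=[
    [0,0.003,0,0,0],
    [0,0.005,0,0,0],
    [0,0.006,0,0,0],
    [0,0.006,0,0,0],
    [0,0.006,0,0,0],
  ],
)

```text
time_s: 4.9
tcp_pos: [0.4356, -0.2347, 0.0409]
tcp_rot: [21.5, 89.9, -1.7]
contact_force: [-8.4, 7.4, 25.5]
finger_gap: 0.0005
```

Emit:
drive_tool(
  increments=[
    [0,-0.01,0,0,0],
    [0,-0.03,0,0,0],
    [0,-0.03,0,0,0],
    [0,-0.03,0,0,0],
  ],
)

```text
time_s: 5.3
tcp_pos: [0.4353, -0.2348, 0.0704]
tcp_rot: [-15.1, 90.0, -38.4]
contact_force: [-1.0, 0.0, 1.5]
finger_gap: 0.001
```

```bash
python3 mv.py .432 -.183 .07; python3 -c "
from h import *
snap('scene','s3.png',(180,130,290,260),5)"
```

```text
t 5.3 tcp [ 0.4353 -0.2348  0.0704] rot [-15.1  90.  -38.4] head 66.76 x [ 0.001 -0.001 -1.   ] F [-1.   0.   1.5] M [ 0.01  0.07 -0.  ] gap 0.001
shift [ 0.0003  0.0463 -0.0235] roll None
```

View pics/s3.png

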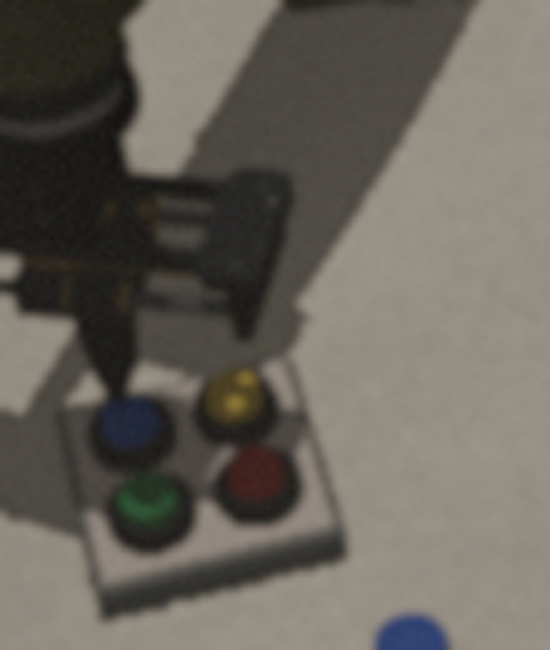

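```bash
python3 -c "
from h import *
print((w2px('scene',[.4353,-.2348,.0704])-[180,130])*5)
for h in(.0,.08):
  for d in(.0,.03,.06,.09): print(h,d,(w2px('scene',[.4353+.396*d,-.2348+.918*d,.0704+h])-[180,130])*5)
"
```

```text
[117.88673779 383.37991927]
0.0 0.0 [117.88673779 383.37991927]
0.0 0.03 [178.73595807 389.62997969]
0.0 0.06 [239.8228171  395.90444892]
0.0 0.09 [301.14870972 402.20347021]
0.08 0.0 [ 88.9563253  268.25240811]
0.08 0.03 [153.15798977 274.61597635]
0.08 0.06 [217.62447374 281.00579308]
0.08 0.09 [282.3574191  287.42202104]
```

```bash
python3 -c "
from h import *
snap('top','t3.png',(330,140,500,270),4)"
```

```text
(no output)
```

View pics/t3.png

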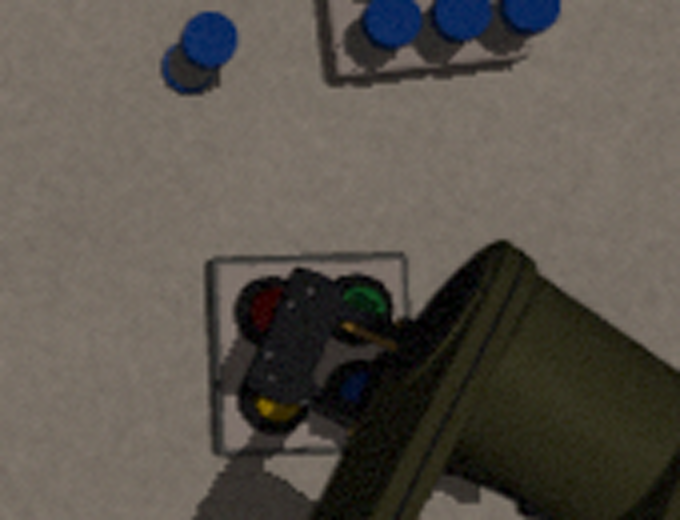

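Emit:
drive_tool(
  increments=[
    [0,0,0.02,-0.01,0],
    [0,0,0.046,-0.0235,0],
    [0,0,0.046,-0.0235,0],
    [0,0,0.046,-0.0235,0],
    [0,0.01,0.046,-0.0235,0],
    [0,0.02,0.046,-0.0235,0],
    [0,0.025,0.046,-0.0235,0],
    [0,0.028,0.046,-0.0235,0],
    [0,0.0295,0.046,-0.0235,0],
    [0,0.0305,0.046,-0.0235,0],
    [0,0.0305,0.046,-0.0235,0],
    [0,0.0305,0.046,-0.0235,0],
  ],
)

```text
time_s: 6.6
tcp_pos: [0.4309, -0.1832, 0.0411]
tcp_rot: [-176.1, 89.8, 160.7]
contact_force: [-8.9, 2.9, 17.0]
finger_gap: 0.0005
```

```bash
python3 mv.py .485 -.234 .07; python3 -c "
from h import *
snap('scene','s4.png',(180,130,290,260),5)"
```

```text
t 6.6 tcp [ 0.4309 -0.1832  0.0411] rot [-176.1   89.8  160.7] head 66.76 x [-0.004  0.001 -1.   ] F [-8.9  2.9 17. ] M [ 0.49  1.66 -0.  ] gap 0.0005
shift [-0.0292 -0.0254  0.0697] roll None
```

View pics/s4.png

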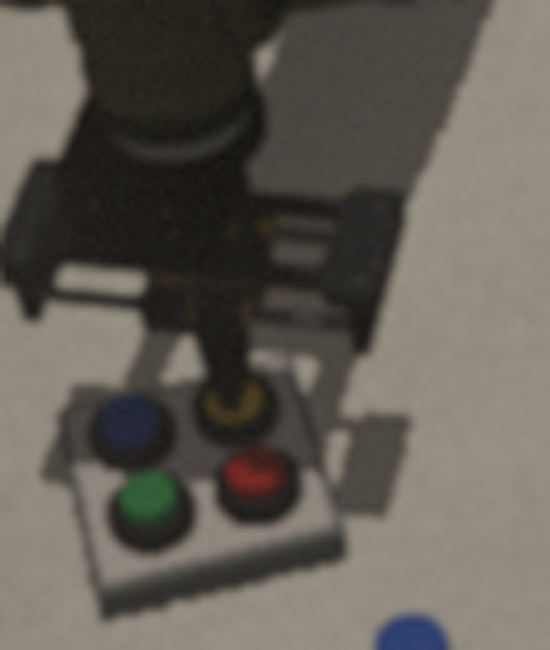

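Yellow is fully down. Next I lift, confirm it is clear, and move to green.

Emit:
drive_tool(
  increments=[
    [0,-0.01,0,0,0],
    [0,-0.03,0,0,0],
    [0,-0.03,0,0,0],
    [0,-0.03,0,0,0],
    [0,-0.03,-0.0254,0.04,0],
    [0,-0.03,-0.0254,0.0695,0],
    [0,-0.03,-0.0254,0.0695,0],
    [0,-0.03,-0.0254,0.0695,0],
    [0,-0.03,-0.0254,0.0695,0],
  ],
)

```text
time_s: 7.55
tcp_pos: [0.4835, -0.233, 0.0694]
tcp_rot: [178.6, 89.6, 155.4]
contact_force: [0.2, -0.4, 0.3]
finger_gap: 0.0008
```

```bash
python3 mv.py .485 -.234 .04; python3 -c "
from h import *
snap('scene','s5.png',(180,130,290,260),5)"
```

```text
t 7.55 tcp [ 0.4835 -0.233   0.0694] rot [178.6  89.6 155.4] head 66.78 x [-0.006  0.003 -1.   ] F [ 0.2 -0.4  0.3] M [ 0.02 -0.01  0.01] gap 0.0008
shift [ 0.0294 -0.0003  0.0019] roll None
```

View pics/s5.png

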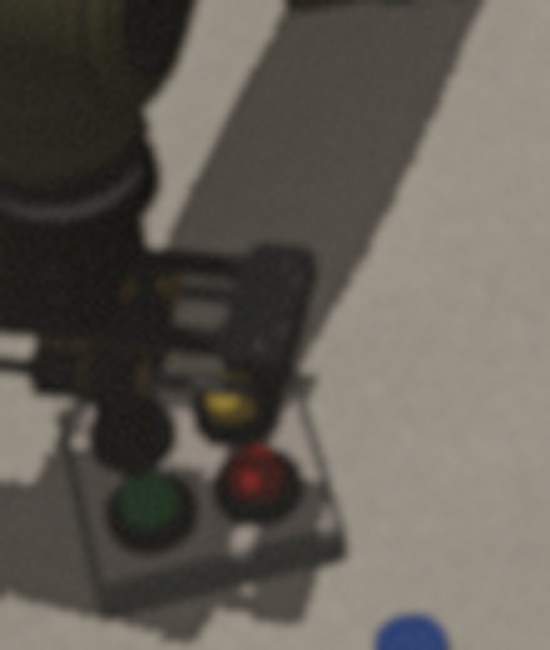

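Emit:
drive_tool(
  increments=[
    [0,0.01,0,0.001,0],
    [0,0.02,0,0.001,0],
    [0,0.025,0,0.001,0],
    [0,0.027,0,0.001,0],
    [0,0.0285,0,0.001,0],
    [0,0.0295,0,0.001,0],
    [0,0.0295,0,0.001,0],
    [0,0.0295,0,0.001,0],
  ],
)

```text
time_s: 8.4
tcp_pos: [0.4837, -0.2328, 0.0412]
tcp_rot: [176.4, 89.5, 153.2]
contact_force: [-5.9, 4.7, 10.3]
finger_gap: 0.0003
```

```bash
python3 mv.py .485 -.234 .04; python3 -c "
from h import *
snap('scene','s6.png',(180,130,290,260),5)"
```

```text
t 8.4 tcp [ 0.4837 -0.2328  0.0412] rot [176.4  89.5 153.2] head 66.79 x [-0.008  0.004 -1.   ] F [-5.9  4.7 10.3] M [0.71 1.1  0.04] gap 0.0003
shift [ 0.0012 -0.0006  0.0017] roll None
```

View pics/s6.png

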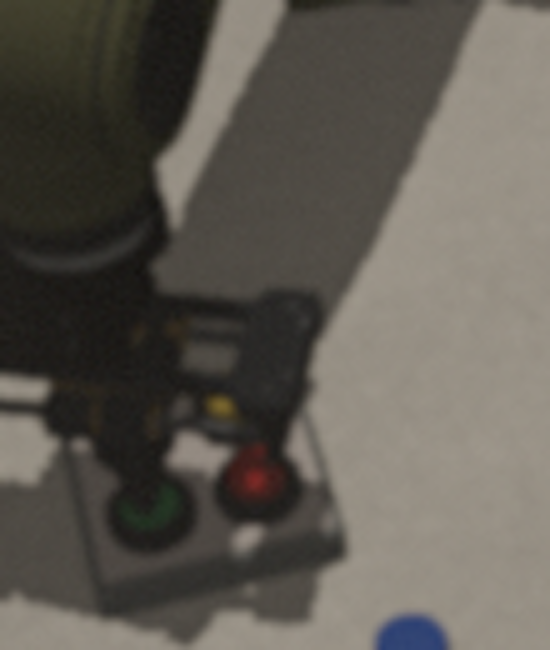

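Emit:
drive_tool(
  increments=[
    [0,-0.005,0,0,0],
    [0,-0.03,0,0,0],
    [50,-0.08,0,0,0],
    [100,-0.13,0,0,0],
    [100,-0.17,0,0,0],
    [100,-0.18,0,0,0],
    [100,-0.18,0,0,0],
  ],
)

```text
time_s: 9.15
tcp_pos: [0.4863, -0.2343, 0.2237]
tcp_rot: [-175.7, 89.8, 161.1]
contact_force: [-0.5, -0.1, 0.2]
finger_gap: 0.0351
```

```bash
python3 mv.py .4345 .3275 .16 79.5;python3 -c "
from h import *
snap('scene','s7.png',(180,130,340,260),4)"
```

```text
t 9.15 tcp [ 0.4863 -0.2343  0.2237] rot [-175.7   89.8  161.1] head 66.79 x [-0.003  0.001 -1.   ] F [-0.5 -0.1  0.2] M [0.03 0.   0.01] gap 0.0351
shift [ 0.0646  0.4959 -0.2688] roll -12.71
```

View pics/s7.png

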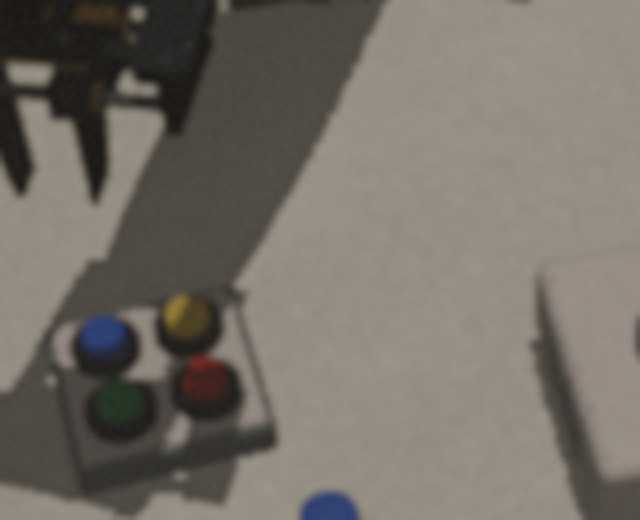

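Emit:
drive_tool(
  increments=[
    [100,0,0.496,-0.269,-12.7],
    [100,0,0.496,-0.269,-12.7],
    [100,0,0.496,-0.269,-12.7],
    [100,0,0.496,-0.269,-12.7],
    [100,0,0.496,-0.269,-12.7],
    [100,0,0.496,-0.269,-12.7],
    [100,0,0.496,-0.269,-12.7],
    [100,0,0.496,-0.269,-12.7],
    [100,0,0.496,-0.269,-12.7],
    [100,0,0.496,-0.269,-12.7],
    [100,0,0.496,-0.269,-12.7],
    [100,0,0.496,-0.269,-12.7],
    [100,0,0.496,-0.269,-12.7],
    [100,0,0.496,-0.269,-12.7],
    [100,0,0.496,-0.269,-12.7],
    [100,0,0.496,-0.269,-12.7],
  ],
)

```text
time_s: 10.8
tcp_pos: [0.4338, 0.3268, 0.2231]
tcp_rot: [168.2, 89.5, 157.5]
contact_force: [1.0, -1.0, 0.4]
finger_gap: 0.0951
```

```bash
python3 mv.py .4345 .3275 .061 79.5;python3 -c "
from h import *
snap('scene','s8.png',(350,60,490,200),4)"
```

```text
t 10.8 tcp [0.4338 0.3268 0.2231] rot [168.2  89.5 157.5] head 79.36 x [-0.007  0.003 -1.   ] F [ 1.  -1.   0.4] M [ 0.01 -0.03 -0.05] gap 0.0951
shift [0.1621 0.0006 0.0018] roll -0.14
```

View pics/s8.png

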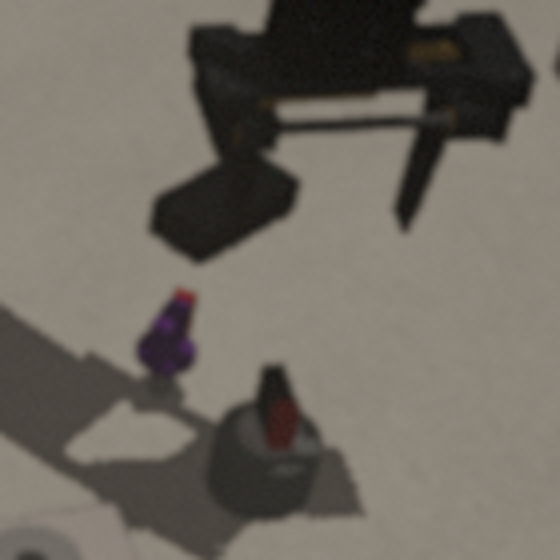

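Emit:
drive_tool(
  increments=[
    [100,0.04,0,0.001,0],
    [100,0.08,0,0.001,0],
    [100,0.12,0,0.002,0],
    [100,0.15,0,0.002,0],
    [100,0.159,0,0.002,0],
    [100,0.161,0,0.002,0],
    [100,0.161,0,0.002,0],
  ],
)

```text
time_s: 11.55
tcp_pos: [0.4359, 0.3275, 0.0639]
tcp_rot: [148.0, 89.6, 137.3]
contact_force: [-0.0, -0.5, 0.9]
finger_gap: 0.0953
```

```bash
python3 mv.py .4345 .3275 .061 79.5;python3 -c "
from h import *
snap('scene','s9.png',(360,80,480,200),5);snap('top','t9.png',(150,200,220,270),8)"
```

```text
t 11.55 tcp [0.4359 0.3275 0.0639] rot [148.   89.6 137.3] head 79.34 x [-0.005  0.005 -1.   ] F [-0.  -0.5  0.9] M [ 0.07  0.02 -0.04] gap 0.0953
shift [ 0.0029 -0.0002 -0.0014] roll -0.16
```

View pics/s9.png

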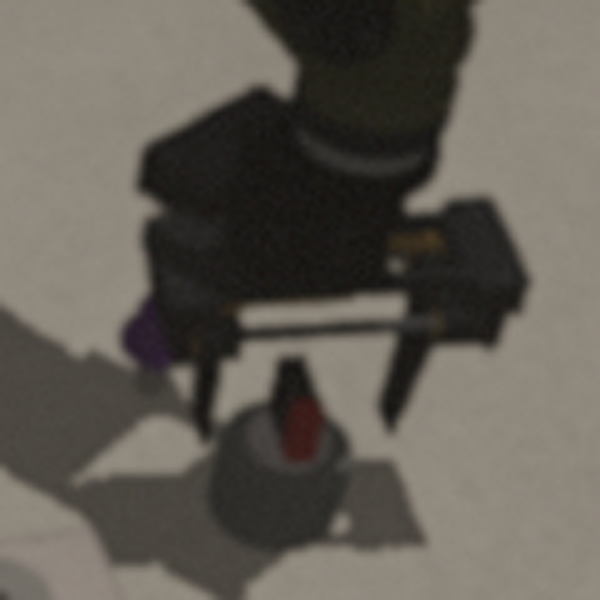

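View pics/t9.png

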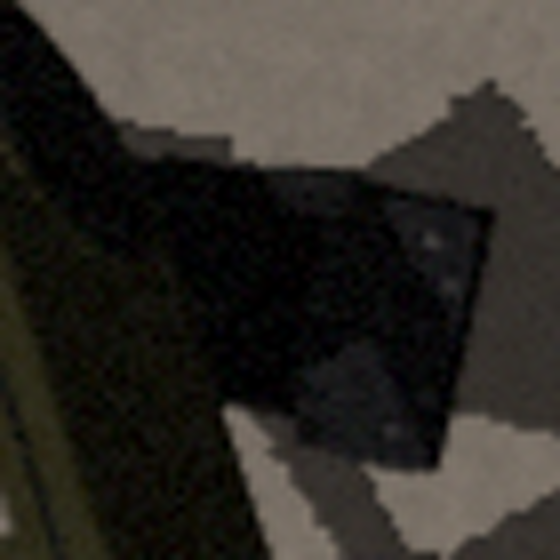

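Emit:
drive_tool(
  increments=[
    [100,0.0025,0,-0.001,0],
    [60,0.0025,0,-0.001,0],
    [30,0.0025,0,-0.001,0],
    [10,0.0025,0,-0.001,0],
    [5,0.0025,0,-0.001,0],
    [0,0.0025,0,-0.001,0],
    [0,0.0025,0,-0.001,0],
    [0,0.0025,0,-0.001,0],
    [0,0.0025,0,-0.001,0],
    [0,0.0025,0,-0.001,0],
    [0,0.0025,0,-0.001,0],
  ],
  newtons=45,
)

```text
time_s: 12.75
tcp_pos: [0.4353, 0.3281, 0.0623]
tcp_rot: [133.2, 89.6, 122.6]
contact_force: [-0.6, 0.3, 0.9]
finger_gap: 0.0207
```

Emit:
drive_tool(
  increments=[
    [0,-0.01,0,0,0],
    [0,-0.03,0,0,0],
    [0,-0.06,0,0,0],
    [0,-0.1,0,0,0],
    [0,-0.14,0,0,0],
    [0,-0.15,0,0,0],
    [0,-0.15,0,0,0],
  ],
)

```text
time_s: 13.45
tcp_pos: [0.4366, 0.3278, 0.214]
tcp_rot: [102.6, 89.6, 91.9]
contact_force: [-0.6, 0.3, -3.1]
finger_gap: 0.0158
```

```bash
python3 mv.py .562 .1075 .211 96.5;python3 -c "
from h import *
snap('scene','s10.png',(340,60,500,190),5)"
```

```text
t 13.45 tcp [0.4366 0.3278 0.214 ] rot [102.6  89.6  91.9] head 79.36 x [-0.     0.007 -1.   ] F [-0.6  0.3 -3.1] M [ 0.12 -0.01 -0.01] gap 0.0158
shift [ 0.0014 -0.1933  0.1639] roll -17.14
```

View pics/s10.png

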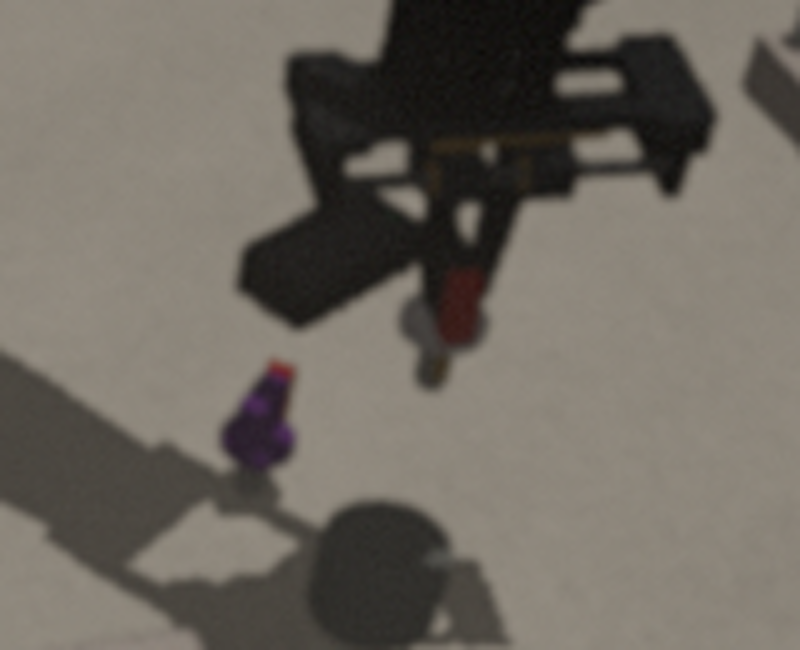

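```bash
python3 -c "
from h import *
y=np.radians(-10.6);c=np.array([.4366,.3278])
f=lambda p:((w2px('scene',p)-[340,60]+.5)*5).round(0)
for off in(.013,.018,.023,.03):
  oz=.214-off
  e=c+.023*np.array([np.cos(y),np.sin(y)])
  print(off,'nose',f([*c,oz-.036]),'redtop',f([*e,oz+.044]),'redbot',f([*e,oz+.008]),'org',f([*c,oz]))
"
```

```text
0.013 nose [428. 381.] redtop [473. 281.] redbot [458. 341.] org [442. 324.]
0.018 nose [426. 389.] redtop [471. 289.] redbot [456. 350.] org [440. 332.]
0.023 nose [424. 396.] redtop [469. 298.] redbot [454. 358.] org [438. 340.]
0.03 nose [422. 407.] redtop [466. 310.] redbot [451. 369.] org [435. 351.]
```

Emit:
drive_tool(
  increments=[
    [0,0,-0.05,0.042,-4],
    [0,0,-0.1,0.085,-8],
    [0,0,-0.14,0.12,-12],
    [0,0,-0.175,0.15,-16],
    [0,0,-0.193,0.164,-17.1],
    [0,0,-0.193,0.164,-17.1],
    [0,0,-0.193,0.164,-17.1],
    [0,0,-0.193,0.164,-17.1],
    [0,0,-0.193,0.164,-17.1],
  ],
)

```text
time_s: 14.4
tcp_pos: [0.5599, 0.1083, 0.2084]
tcp_rot: [134.9, 89.5, 141.4]
contact_force: [0.5, 0.4, -4.2]
finger_gap: 0.0155
```

```bash
python3 mv.py .562 .1075 .176 96.5;python3 -c "
from h import *
snap('scene','s11.png',(300,120,420,240),5);snap('top','t11.png',(230,130,330,230),6)"
```

```text
t 14.4 tcp [0.5599 0.1083 0.2084] rot [134.9  89.5 141.4] head 96.56 x [-0.006  0.005 -1.   ] F [ 0.5  0.4 -4.2] M [ 0.03  0.02 -0.02] gap 0.0155
shift [ 0.0324 -0.0013  0.0022] roll 0.06
```

View pics/s11.png

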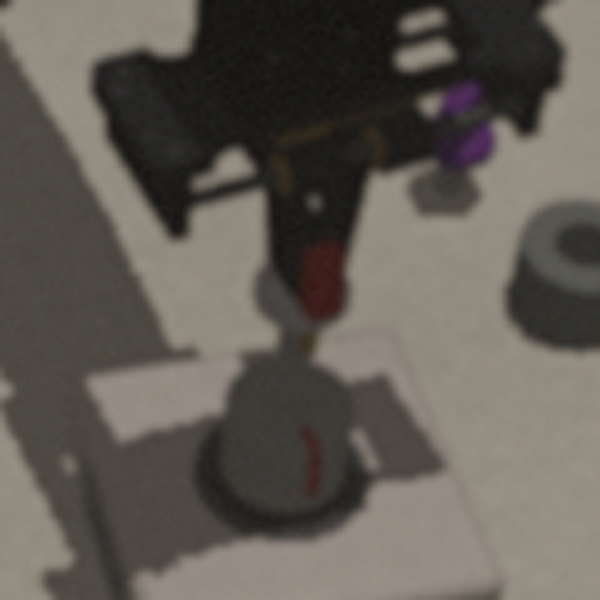

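View pics/t11.png

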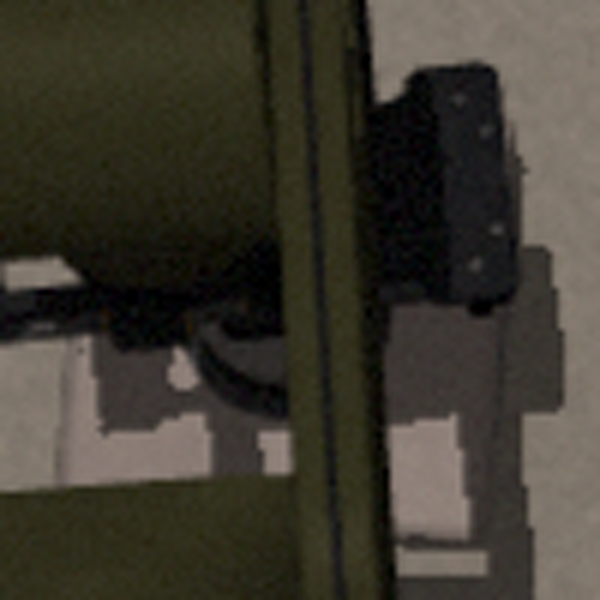

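```bash
python3 -c "
from h import *
f=lambda p:((w2px('scene',p)-[300,120]+.5)*5).round(1)
tz=.2084;c=np.array([.5599,.1083]);y=np.radians(6.5);a=np.array([np.cos(y),np.sin(y)])
oz=tz-.0143
print('nose',f([*c+np.array([-.006,.005])*.05,oz-.036]),'key low',f([*c+.014*a,oz-.022]),'redtop',f([*c+.023*a,oz+.044]),'redbot',f([*c+.023*a,oz+.008]),'hub',f([.562,.1075,.125]))
"
python3 - <<'E'
import cv2
im=cv2.imread('pics/s11.png')[200:480,180:420]
cv2.imwrite('pics/c11.png',cv2.convertScaleAbs(cv2.resize(im,None,fx=2,fy=2),alpha=2))
E
```

```text
nose [294.5 352.4] key low [310.9 352.9] redtop [334.4 259.4] redbot [326.4 319.3] hub [288.2 405.9]
```

View pics/c11.png

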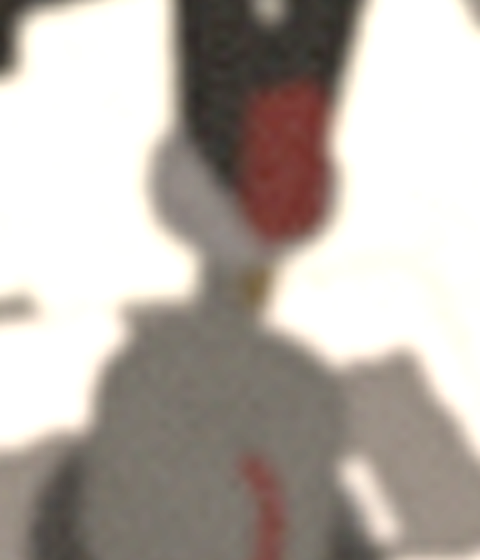

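```bash
python3 mv.py .562 .1085 .178 96.5
```

```text
t 14.5 tcp [0.5603 0.1083 0.2093] rot [127.6  89.6 134.1] head 96.57 x [-0.005  0.005 -1.   ] F [-0.3 -0.2 -3.5] M [ 0.03 -0.01 -0.01] gap 0.0158
shift [ 0.0313 -0.0002  0.0019] roll 0.07
```

Emit:
drive_tool(
  increments=[
    [0,0.01,0,0.002,0],
    [0,0.02,0,0.002,0],
    [0,0.027,0,0.002,0],
    [0,0.031,0,0.002,0],
    [0,0.034,0,0.002,0],
    [0,0.036,0,0.002,0],
    [0,0.038,0,0.002,0],
    [0,0.04,0,0.002,0],
    [0,0.04,0,0.002,0],
    [0,0.04,0,0.002,0],
  ],
)

```text
time_s: 15.5
tcp_pos: [0.5622, 0.1085, 0.1694]
tcp_rot: [127.2, 89.6, 133.8]
contact_force: [0.4, -2.0, -4.6]
finger_gap: 0.0159
```

```bash
python3 mv.py .562 .1085 .160 96.5
```

```text
t 15.5 tcp [0.5622 0.1085 0.1694] rot [127.2  89.6 133.8] head 96.56 x [-0.004  0.005 -1.   ] F [ 0.4 -2.  -4.6] M [-0.23 -0.05  0.02] gap 0.0159
shift [ 0.0094 -0.0001 -0.0002] roll 0.06
```

Emit:
drive_tool(
  increments=[
    [0,0.002,-0.0005,0,0],
    [0,0.004,-0.0005,0,0],
    [0,0.006,-0.0005,0,0],
    [0,0.008,-0.0005,0,0],
    [0,0.0095,-0.0005,0,0],
    [0,0.011,-0.0005,0,0],
    [0,0.011,-0.0005,0,0],
  ],
)

```text
time_s: 16.2
tcp_pos: [0.5621, 0.108, 0.158]
tcp_rot: [130.1, 89.6, 136.7]
contact_force: [-0.0, -0.6, -3.8]
finger_gap: 0.0158
```

```bash
python3 mv.py .562 .1085 .160 96.5;python3 -c "
from h import *
snap('scene','s12.png',(320,150,400,230),8)"
```

```text
t 16.2 tcp [0.5621 0.108  0.158 ] rot [130.1  89.6 136.7] head 96.57 x [-0.005  0.004 -1.   ] F [-0.  -0.6 -3.8] M [-0.09 -0.   -0.03] gap 0.0158
shift [-0.002   0.0005 -0.0001] roll 0.07
```

View pics/s12.png

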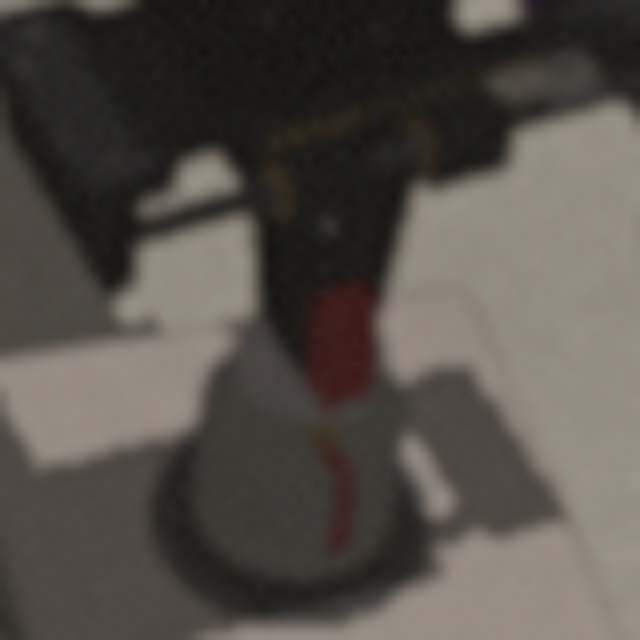

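Emit:
drive_tool(
  increments=[
    [0,0.0015,0,0,0],
    [0,0.003,0,0,0],
    [0,0.0045,0,0,0],
    [0,0.006,0,0,0],
    [0,0.006,0,0,0],
  ],
)

```text
time_s: 16.75
tcp_pos: [0.562, 0.1081, 0.1518]
tcp_rot: [131.7, 89.6, 138.3]
contact_force: [1.3, -0.2, -4.6]
finger_gap: 0.0158
```

Emit:
drive_tool(
  increments=[
    [0,0.002,0,0,0],
    [0,0.004,0,0,0],
    [0,0.006,0,0,0],
    [0,0.008,0,0,0],
    [0,0.0095,0,0,0],
    [0,0.0095,0,0,0],
  ],
)

```text
time_s: 17.35
tcp_pos: [0.5624, 0.1081, 0.1433]
tcp_rot: [125.5, 89.7, 132.1]
contact_force: [-2.6, -0.8, 4.6]
finger_gap: 0.016
```

```bash
python3 mv.py .562 .1085 .1393 96.5
```

```text
t 17.35 tcp [0.5624 0.1081 0.1433] rot [125.5  89.7 132.1] head 96.57 x [-0.004  0.004 -1.   ] F [-2.6 -0.8  4.6] M [-0.22  0.58 -0.  ] gap 0.016
shift [ 0.004   0.0004 -0.0003] roll 0.07
```

Emit:
drive_tool(
  increments=[
    [0,0.0015,0,0,0],
    [0,0.003,0,0,0],
    [0,0.0045,0,0,0],
    [0,0.0055,0,0,0],
    [0,0.0055,0,0,0],
    [0,0.0055,0,0,0],
  ],
)

```text
time_s: 17.95
tcp_pos: [0.5626, 0.1081, 0.1424]
tcp_rot: [126.6, 89.7, 133.2]
contact_force: [-9.2, -2.0, 19.6]
finger_gap: 0.0158
```

```bash
python3 mv.py .562 .1085 .1393 96.5;python3 -c "
from h import *
snap('scene','s13.png',(320,150,400,230),8)"
```

```text
t 17.95 tcp [0.5626 0.1081 0.1424] rot [126.6  89.7 133.2] head 96.57 x [-0.004  0.004 -1.   ] F [-9.2 -2.  19.6] M [-0.48  2.44 -0.05] gap 0.0158
shift [ 0.0031  0.0004 -0.0006] roll 0.07
```

View pics/s13.png

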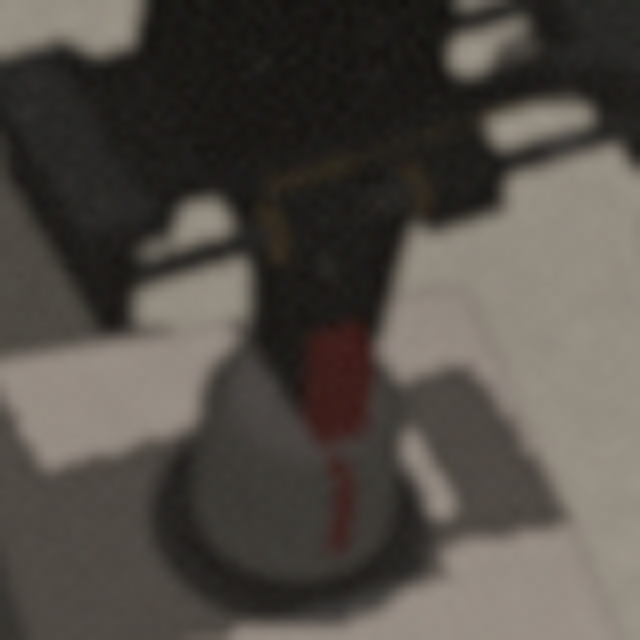

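Run:
```python
from h import *
im=cv2.imread('pics/s13.png')[260:560,140:460]
im=np.clip((im.astype(float)-30)*2.6,0,255).astype('uint8')
im=cv2.resize(im,None,fx=2,fy=2)
c=np.array([.5615,.108])
K=lambda p:((w2px('scene',p)-[320,150]+.5)*8-[140,260])*2
th=np.linspace(0,2*np.pi,100)
def circ(im,z,r,col):
    P=np.array([K([c[0]+r*np.cos(t),c[1]+r*np.sin(t),z]) for t in th]).astype(int)
    cv2.polylines(im,[P.reshape(-1,1,2)],True,col,1)
a=im.copy();b=im.copy()
circ(a,.125,.03,(0,255,0));circ(a,.133,.022,(255,255,0));circ(a,.125,.022,(255,0,0))
circ(b,.125,.03,(0,255,0));circ(b,.136,.022,(255,255,0));circ(b,.128,.022,(255,0,0))
cv2.imwrite('pics/c13.png',np.vstack([np.hstack([im,a]),np.hstack([im,b])])[::1][:600,:1280][:, :]);
cv2.imwrite('pics/c13a.png',np.hstack([a[:,120:520],b[:,120:520]]))
cv2.imwrite('pics/c13b.png',im)
```

```text
(no output)
```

View pics/c13a.png

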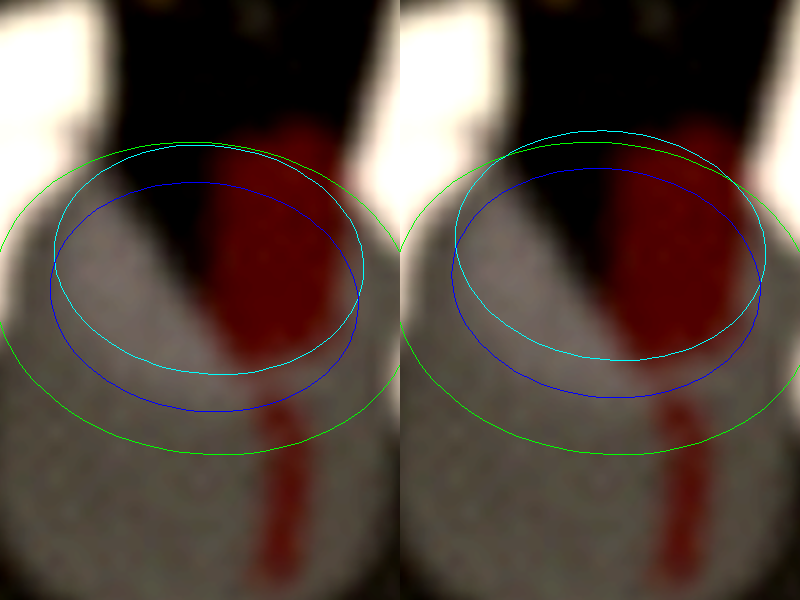

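View pics/c13b.png

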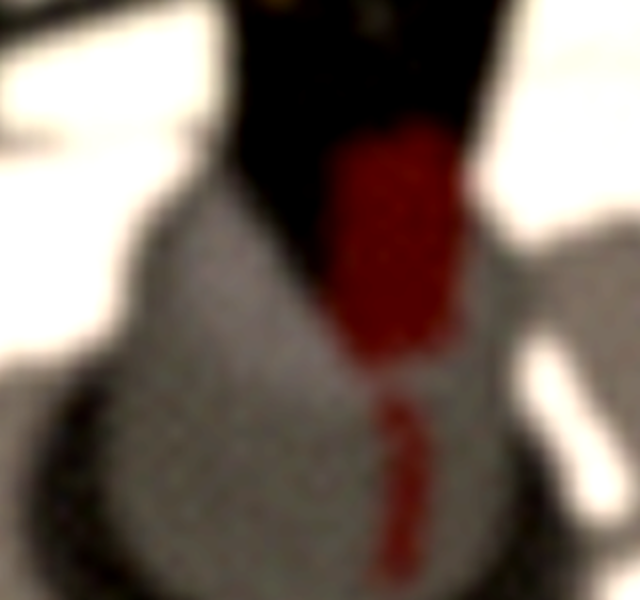

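Emit:
drive_tool(
  increments=[
    [0,-0.002,0,-0.0003,0],
    [0,-0.005,0,-0.0003,0],
    [0,-0.0063,0,-0.0003,0],
    [0,-0.0063,0,-0.0003,0],
    [0,-0.0063,0,-0.0003,0],
    [0,-0.0063,0,-0.0003,0],
  ],
)

```text
time_s: 18.6
tcp_pos: [0.5624, 0.1081, 0.1486]
tcp_rot: [126.7, 89.7, 133.2]
contact_force: [-2.5, -1.0, 3.7]
finger_gap: 0.0158
```

```bash
python3 mv.py .562 .108 .1393 96.5
```

```text
t 18.6 tcp [0.5624 0.1081 0.1486] rot [126.7  89.7 133.2] head 96.57 x [-0.004  0.004 -1.   ] F [-2.5 -1.   3.7] M [-0.17  0.56 -0.02] gap 0.0158
shift [ 0.0093 -0.0001 -0.0004] roll 0.07
```

Emit:
drive_tool(
  increments=[
    [0,-0.001,0,-0.0004,0],
    [0,-0.001,0,-0.0004,0],
    [0,-0.001,0,-0.0004,0],
    [0,-0.001,0,-0.0004,0],
  ],
)

```text
time_s: 19.0
tcp_pos: [0.5622, 0.1081, 0.1495]
tcp_rot: [121.6, 89.7, 128.2]
contact_force: [-0.9, -0.5, 3.0]
finger_gap: 0.0158
```

Emit:
drive_tool(
  increments=[
    [0,-0.0012,0,-0.0002,0],
    [0,-0.0012,0,-0.0002,0],
    [0,-0.0012,0,-0.0002,0],
    [0,-0.0012,0,-0.0002,0],
  ],
)

```text
time_s: 19.4
tcp_pos: [0.562, 0.1081, 0.1504]
tcp_rot: [120.7, 89.7, 127.2]
contact_force: [1.2, -0.3, -0.5]
finger_gap: 0.0156
```

The spring onset is at TCP z ≈ 0.1502, so home, 8 mm lower, is z ≈ 0.1423. That matches where the motion stopped. I'm pressing back down now with a little preload.

Emit:
drive_tool(
  increments=[
    [0,0.002,0,0,0],
    [0,0.004,0,-0.0003,0],
    [0,0.006,0,-0.0005,0],
    [0,0.008,0,-0.0008,0],
    [0,0.0095,0,-0.0008,0],
    [0,0.0105,0,-0.0008,0],
    [0,0.0108,0,-0.0008,0],
    [0,0.0108,0,-0.0008,0],
    [0,0.0108,0,-0.0008,0],
    [0,0.0108,0,-0.0008,0],
    [0,0.0108,0,-0.0008,0],
  ],
)

```text
time_s: 20.5
tcp_pos: [0.5622, 0.1081, 0.1426]
tcp_rot: [95.7, 89.7, 102.3]
contact_force: [-4.1, -0.9, 12.8]
finger_gap: 0.0157
```

```bash
python3 mv.py .562 .108 .1423 96.5; python3 -c "
from h import *
snap('scene','s14.png')"; python3 mv.py .562 .108 .1423
```

```text
t 20.5 tcp [0.5622 0.1081 0.1426] rot [ 95.7  89.7 102.3] head 96.58 x [-0.001  0.004 -1.   ] F [-4.1 -0.9 12.8] M [-0.27  0.92  0.01] gap 0.0157
shift [ 0.0003 -0.0001 -0.0002] roll 0.08
t 20.55 tcp [0.5622 0.1081 0.1426] rot [ 95.9  89.7 102.5] head 96.57 x [-0.001  0.004 -1.   ] F [-3.7 -1.1 13.1] M [-0.27  0.96 -0.09] gap 0.0159
shift [ 0.0003 -0.     -0.0002] roll None
```

View pics/s14.png

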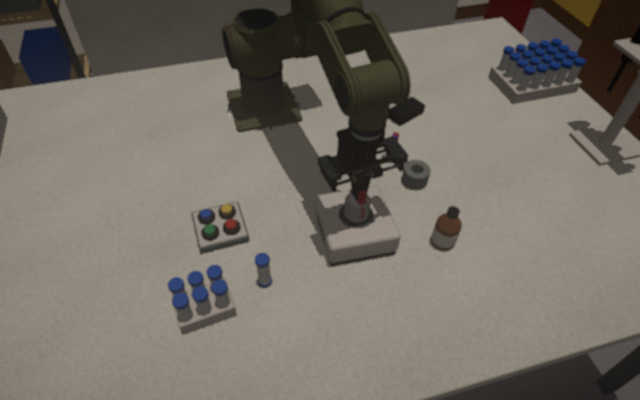

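Emit:
drive_tool(
  increments=[
    [0,0.0035,0,-0.001,0],
    [0,0.004,0,-0.0012,0],
    [0,0.0045,0,-0.0014,0],
    [0,0.005,0,-0.0014,0],
    [0,0.005,0,-0.0014,0],
    [0,0.005,0,-0.0014,0],
    [0,0.005,0,-0.0014,0],
  ],
)

```text
time_s: 21.25
tcp_pos: [0.5622, 0.1081, 0.1426]
tcp_rot: [56.4, 89.7, 62.9]
contact_force: [-6.1, -1.6, 19.8]
finger_gap: 0.0157
```

```bash
python3 mv.py .562 .108 .1423 96.5
```

```text
t 21.25 tcp [0.5622 0.1081 0.1426] rot [56.4 89.7 62.9] head 96.59 x [ 0.002  0.005 -1.   ] F [-6.1 -1.6 19.8] M [-0.35  1.56  0.  ] gap 0.0157
shift [ 0.0003 -0.0001 -0.0002] roll 0.09
```

```bash
python3 -c "
from h import *
print(ctrl.hand_in())"
```

```text
the job is handed in; nothing more can be done
None
```

I pressed blue, then yellow, then green, put the spindle into the hub and pressed it home. I handed the job in at about 21 s with the gripper still holding it down. The hand-in gave no verdict, so this rests on my own checks:

- **Keys:** each key went down about 6 mm to its stop, with the fingertip at a height of about 41 mm. The highest force was 25 N, on blue. A picture after the third press showed all four keys up. The fingers were never lowered onto the red key.
- **Insertion:** the key slipped into the keyway without extra turning, at a spindle heading of about 6.6°.
- **Fully home:** the ejector's spring force first showed at a fingertip height of about 0.150 m. The fingertip then stopped hard at 0.1426 m, about 8 mm lower, as it should. Pushing about 7 N harder did not move it. At hand-in the wrist force was about 20 N upward, and the gap between the fingers was steady at 15.7 mm.
- **Other objects:** the last picture shows the rack, bottle and single tube where they started.

**Disagreements:**
- The first push stopped about 3 mm higher than I had worked out from the height at which I gripped. The bar had probably slipped slightly as the fingers closed during the lift. I measured again from the spring's onset height, which agreed with the stop.
- The camera view of the flange on the rim could not tell fully home from 3 mm short, so that conclusion rests on the force and height readings.
- A side force of about 6 N remained on the tool while pressing.

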